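Clamp a beech blank in the crank clamp

TASK

Take the beech blank out of the plywood trough and stand it upright in the nest of the crank clamp, its two ends (the narrower upright faces) facing the jaws. Then crank the handwheel clockwise, more than one full turn, all the way to its stop, so that the moving jaw presses the blank against the fixed jaw and holds it.

Things in the scene. Friction and masses are not known exactly. Their poses are not given: they have to be found in the camera images.
- blank: Loose beech block, 56 (x) x 40 (y) x 70 (z, upright) mm, about 0.11 kg, pale wood, two small dark dowel marks in a row along x on its top. Origin: centre of its underside. It looks the same turned half round. Its ends are the 40 mm wide faces at x = +-28 mm, which must face the jaws. It starts standing in the trough; the bench (z = 0) between trough and clamp is free to put it down.
- trough: Plywood trough fixed to the bench, 160 (x) x 70 (y) x 80 (z) mm, open at top and both ends. Origin: centre of its underside. Floor 8 mm thick, 48 mm wide inside; the cheeks stand 2 mm above the blank's top, so the blank can be taken there only by its ends (fingers closing along x). The blank stands with its x along the trough's x (either way round), within 25 mm of the middle.
- crank_clamp: Grey clamp fixed to the bench, base 84 mm wide (y), 14 thick, x = -80 to +225 mm. Origin: on the bench under the nest. +x points from the fixed jaw (face at x = -36 mm) past the moving jaw to the handwheel (axis at x = 170 mm). The jaws, 66 mm wide, reach 1 to 2 mm above a seated blank's top, so there it can be held only by its 40 mm wide direction (fingers closing along y; free space beside it).
- nest (a point): Centre of the nest, on the upper face of the base plate (z = 14 mm), axes as the clamp: the blank's underside belongs here. Two low steel rails (10 mm high, inner faces at y = +-22.5 mm) bound the nest (45 mm for the 40 mm blank). With the clamp open the jaws stand 72 mm apart round the nest centre: 16 mm of play along x, too little for fingers between jaw and blank.
- jaw: Moving jaw, dark steel plate 10 (x) x 66 (y) x 68 (z) mm. Origin: its centre. The handwheel drives it: its pressing face lies at x = 36 mm minus 2.8 mm per rad of the handwheel, in the clamp's frame. It is sprung (5 N per mm, 6 mm travel): it pushes the blank to the fixed jaw, meets it firmly at 5.7 rad and presses with some 13 N at the stop.
- handwheel (a joint): Angle of the handwheel in rad, growing clockwise seen from above, vertical axis. 0: the crank handle points along the clamp's -x, towards the jaws. Starts at -0.5 to 0.05 (clamp open); hard stop at 6.65. Friction 0.12 N m; it stays where it is left.
- wheel_axis (a point): Centre of the handwheel, on its axis, 105 mm above the bench, at x = +170 mm in the clamp's frame. The wheel: dark rim of 134 mm outer diameter, 14 mm thick, with three spokes.
- crank_grip (a point): Middle of the gripping length of the upright crank handle on the wheel's rim: black sleeve 25 mm in diameter, from 116 to 162 mm above the bench, 60 mm from the wheel's axis; this point is 139 mm above the bench. The sleeve spins freely on its pin, so a gripper can carry it round the circle without turning.
Things that resemble listed ones, but are neither listed nor needed, are in the scene too. Leave any orange or turquoise look-alike of the blank alone.

How it is judged (in metres and radians):
On the way, in this order (a step that is already met when the one before it is completed fails the run):
1. the blank stands in the nest between the rails and the two jaws, let go, with the clamp still open (y of blank in the frame of nest between -0.005 and 0.005 m and z of blank in the frame of nest below 0.004 m and angle between blank's own z axis and vertical below 0.1 rad and angle between the x axis of blank and the x axis of nest, either way round below 0.15 rad and x of blank in the frame of nest between -0.013 and 0.013 m and contact force between the fingers and blank below 0.5 N and value of joint handwheel below 1 rad), for 0.2 s.
2. the handwheel has been cranked clockwise past a full turn, to its stop (value of joint handwheel above 6.38 rad), for 0.2 s.
At the end, for the whole second after the job is handed in: The handwheel stands within 0.27 rad (15 deg) of its stop at 6.65 rad, the blank stands upright on the nest floor (within 4 mm) between the rails, its long side along the clamp (within 0.15 rad), against the fixed jaw within 3 mm, and the moving jaw presses it with over 4 N; all at rest (y of blank in the frame of nest between -0.005 and 0.005 m and z of blank in the frame of nest below 0.004 m and angle between blank's own z axis and vertical below 0.1 rad and angle between the x axis of blank and the x axis of nest, either way round below 0.15 rad and x of blank in the frame of nest between -0.011 and -0.005 m and value of joint handwheel above 6.38 rad and contact force between jaw and blank above 4 N and linear speed of blank below 0.02 m/s); the robot touches nothing.
It also fails if it takes over 72 s, if anything falls off the work surface, if the arm or the gripper's body presses on something with over 40 N, if the wrist force passes 120 N, or if a joint passes its speed limit or range.

ROBOT

A 6-joint arm with a two-finger parallel gripper is mounted at the origin on the work surface; the furniture and walls round the work are solid. World frame = base frame: x ahead of the robot, y to its left, z up, the work surface at z = 0. Lengths are in m, angles in degrees, forces in N, time in s.
With the tool pointing down it reaches from about 0.25 to 0.725 m from the base axis. Payload 9.7 kg.
Tool frame: the origin (TCP) lies at the very end of the fingers, on their centre line; the grasp point (between the pads) lies 19 mm behind it; z points along the fingers, y is the line along which they close (so a half turn about z gives the same grasp; the last joint's range is limited). The gripper opens to 85 mm and grips with 20 to 120 N. Pads are 22 mm wide; open, the fingers measure 114 mm over their backs; the gripper's body (76 mm by 85 mm) begins 54 mm behind the grasp point. The pads swing forward as they close: fully open they stand 13 mm farther back than shut.
Start: joints at [-67.437, 4.979, 10.078, 95.1, 0, 90], TCP at [0.211, -0.508, 0.231] pointing down, gripper open.
Joint ranges: [-179.16, 179.16], [-48.56, 103.87], [-65.8, 70.77], [-126.05, 130.52], [-82.76, 87.17], [-180, 180]. Speed limits (degrees/s): [127.2, 127.2, 147.25, 180, 180, 180].

INTERFACE

Orientations are given as [roll, pitch, yaw] about the fixed x, y, z axes, in that order (R = Rz(yaw) Ry(pitch) Rx(roll)).
In Python, from workcell import bot gives the robot as it stands.
- The arm moves only by the tool step_arm, never from a script. Its argument "targets" is a list of rows, each a list of 3 entries, a list of its own where there are three numbers: the opening, from 0 (shut) to 1 (fully open), then the shift along the world's x, y, z in mm, then the turn, a rotation vector about the world's x, y, z in rad. In form: [[grip, [tx, ty, tz], [wx, wy, wz]], ...]. A call has 1 to 8 rows; each row is the pose to reach, as a shift and turn from the pose commanded when the call began; what a row does not reach only later rows make up. A row lasts 1/10 s, in which the tool goes at most 50 mm and 8.59 degrees, less where a joint would pass 70% of its speed; a pose out of reach is approached as far as the arm can. A call with a gripper value outside its range is refused whole. The fingers move at their own pace and stop on an object; "force" is the grip in N (left out, the last holds). Time passes only in rows, so rows that repeat a pose let the fingers close. It gives the time, the measured TCP pose, the force, the opening and the grip force at its end, in the units of the state.
- bot.get_obs(): the state, without advancing time (a new reading comes with each control period).
- bot.camera(name): name is "scene" or "top" or "wrist"; returns (picture, depth): 384x512x3 uint8, red, green, blue; 384x512 float32, m along the optical axis (not along the pixel's ray), 0 where there is no reading.
- bot.camera_params(name): a dict with "K" (3x3 intrinsics, pixels), "R" (3x3) and "t" (3): a world point X has camera coordinates R X + t. Camera axes: x right, y down, z forward; pixel columns grow to the right and rows downward; lengths in m; the calibration is good to about 2 mm. A picture is of the moment at which its call begins: read the wrist's pose just before it. camera_params takes no time and is no camera call; for the wrist camera it gives the pose at the moment of the call.
- bot.job_done(): hands the job in; it is judged then, once.
The state is a dict: "time": time; "q": joint angles; "qd": joint speeds; "joint_efforts": joint torques, N m; "ee_pos": TCP position; "tcp_rot": TCP orientation; "wrist_force": force on the tool from outside, world axes, zero at the start; "torque": the same for the moment, N m; "opening": finger opening in m; "grasp_force": force on a finger pad.
Only numpy, scipy, OpenCV 4.12 (cv2) and the standard library are available. Lean on these libraries where they do the work, as an engineer would, in place of code of your own. Each camera call takes 0.05 s, during which the arm holds its last target. There are 200 camera calls.

## Working session

There is one attempt and no reset: what is moved stays moved. The work goes in short steps, Python scripts to look and compute and a tool call to move; the robot and the scene stay as the last step left them, time stands still between calls to the robot, and variables do not carry over. Pictures are saved under pics/ and viewed, at most 10 in all, crops included, and the job is handed in when it is done.

Besides the shell and the picture viewer there is one more tool, called by a JSON object that holds its "op" and its "data", one argument or row to a line. step_arm: Moves the arm, as the interface text tells. Its arguments: {"type":"object","properties":{"targets":{"type":"array","items":{"type":"array"}},"force":{"type":"number"}},"required":["targets"]}

```bash
mkdir -p pics
cat > h.py <<'E'
import numpy as np, cv2
from workcell import bot
def cloud(name):
    P=bot.camera_params(name); im,d=bot.camera(name); K,R,t=P["K"],P["R"],P["t"]
    K,R,t=map(np.array,(K,R,t)); v,u=np.mgrid[:384,:512]
    c=np.stack([(u-K[0,2])/K[0,0]*d,(v-K[1,2])/K[1,1]*d,d],-1)
    return im,d,(c-t)@R
def save(n,im): cv2.imwrite("pics/"+n,cv2.cvtColor(im,cv2.COLOR_RGB2BGR))
E
python3 - <<'E'
from h import *
ims=[]
for n in("top","scene"):
    im,d,X=cloud(n); np.savez(f"{n}.npz",im=im,d=d,X=X); save(n+"0.png",cv2.resize(im,(800,600)))
    P=bot.camera_params(n); print(n,P["K"],P["R"],P["t"])
print(bot.get_obs())
E
```

```text
top [[477.82882835   0.         253.45590741]
 [  0.         477.82882835 185.9116761 ]
 [  0.           0.           1.        ]] [[ 0.01721412 -0.99983631  0.00557045]
 [-0.98170343 -0.01795808 -0.18956761]
 [ 0.18963661 -0.00220529 -0.98185187]] [0.24417839 0.4528524  1.39576591]
scene [[382.13227791   0.         251.25688573]
 [  0.         382.13227791 191.50665777]
 [  0.           0.           1.        ]] [[-0.56378202 -0.82585934  0.01030485]
 [-0.6235069   0.41739517 -0.6610752 ]
 [ 0.54165393 -0.37912745 -0.75024889]] [0.45423877 0.24107114 1.10082238]
{'time': 0.1, 'q': array([-6.74355996e+01,  5.00817201e+00,  1.00382478e+01,  9.50985447e+01,
        1.94009032e-03,  8.99999172e+01]), 'qd': array([ 0.13736232, -0.01560069,  0.28099909,  0.02651178, -0.10966584,
       -0.04762808]), 'joint_efforts': array([ 7.92654155e-04, -5.21561122e+01,  4.65653408e+01,  1.60820974e-02,
        1.62153469e-05,  1.33502459e-05]), 'ee_pos': array([ 0.21097814, -0.50770624,  0.23064513]), 'tcp_rot': array([-1.79931531e+02, -1.94018790e-03,  2.25644809e+01]), 'wrist_force': array([ 1.01378438, -0.26816505, -0.8529811 ]), 'torque': array([0.0307407 , 0.02956781, 0.00635065]), 'grasp_force': 0.0, 'opening': 0.08526047041839278}
```

View pics/top0.png

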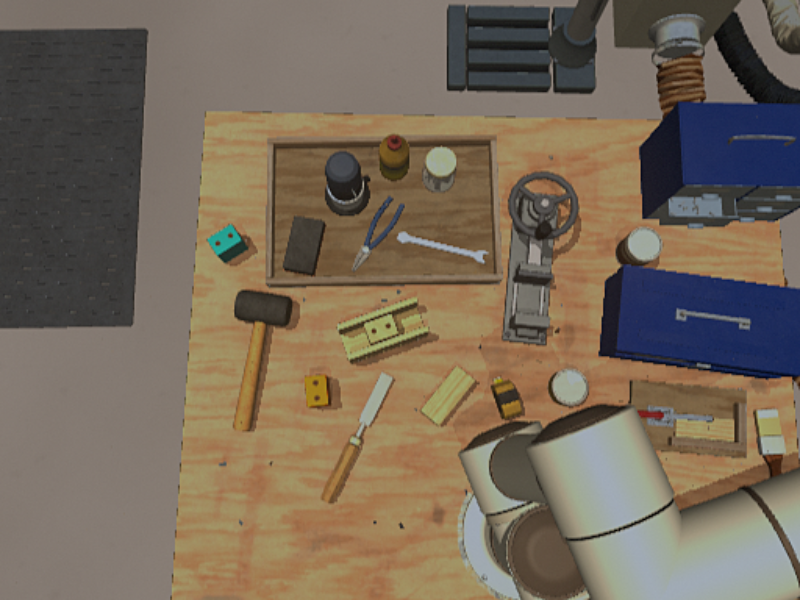

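View pics/scene0.png

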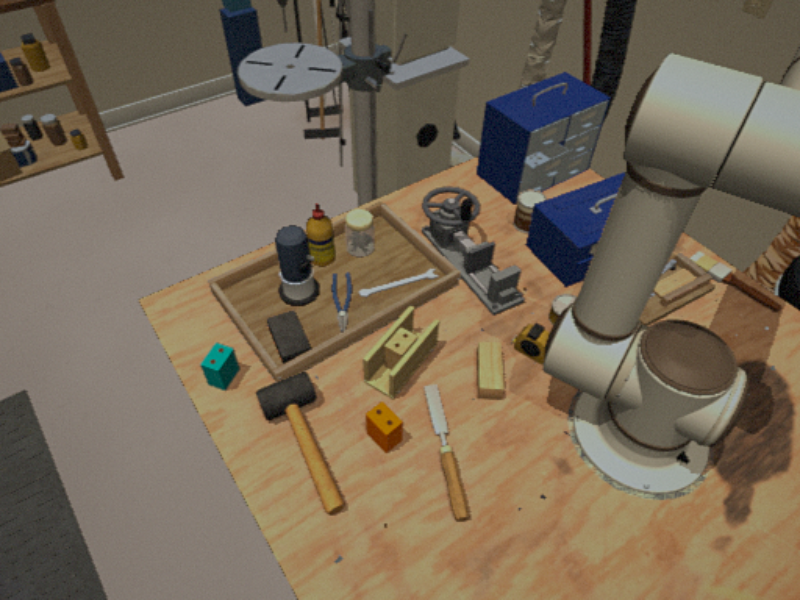

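The top view (800x600) shows the trough at about (384,330), with the blank's dowel marks near (374,331) and (389,326). The clamp runs from (525,340) to the wheel at (544,205), with the handle at (544,229). The scene view agrees. Next I measure.

Run:
```python
from h import *
out=[]
for n in("top",):
    Z=np.load(n+".npz"); im,X=Z["im"],Z["X"]; z=X[...,2]
    s=lambda a:a/800*512
    v,u=np.mgrid[:384,:512]
    def box(a,b,c,d): return (u>s(a))&(u<s(c))&(v>s(b))&(v<s(d))
    # bench check
    m=box(330,370,420,400); print("bench z",np.median(z[m]))
    m=box(325,285,440,375)&(z>.06); P=X[m]; print("trough+blank high z pct",np.percentile(P[:,2],[5,25,50,75,95]))
    r=cv2.minAreaRect(P[:,:2].astype(np.float32)*1000); print("trough rect",r)
    m=box(495,165,590,350)
    for lo,hi,name in((.075,.1,"jaws"),(.1,.116,"rim"),(.125,.18,"handle"),(.008,.02,"base")):
        P=X[m&(z>lo)&(z<hi)]; print(name,len(P),P.mean(0),cv2.minAreaRect(P[:,:2].astype(np.float32)*1000))
    a=cv2.resize(im[int(s(275)):int(s(385)),int(s(320)):int(s(450))],None,fx=5,fy=5,interpolation=2)
    b=cv2.resize(im[int(s(160)):int(s(350)),int(s(495)):int(s(590))],None,fx=5,fy=5,interpolation=2)
    print(int(s(275)),int(s(320)),int(s(160)),int(s(495)),a.shape,b.shape)
    c=np.zeros((600,a.shape[1]+b.shape[1],3),np.uint8); c[:a.shape[0],:a.shape[1]]=a; c[:min(600,b.shape[0]),a.shape[1]:]=b[:600]
    save("crop1.png",c)
```

```text
bench z 0.000716516715580041
trough+blank high z pct [0.06700914 0.07608884 0.07895557 0.08127344 0.08454804]
trough rect ((300.42303466796875, 248.6156463623047), (226.85169982910156, 159.64109802246094), 21.691131591796875)
jaws 462 [ 0.48624561 -0.00684603  0.08391868] ((521.5172119140625, -12.245525360107422), (68.36328887939453, 284.41949462890625), 84.79346466064453)
rim 764 [ 0.60904308 -0.02068858  0.1101161 ] ((607.239013671875, -21.137039184570312), (130.06454467773438, 131.403076171875), 47.863677978515625)
handle 87 [ 0.5445637  -0.01072998  0.15463942] ((546.7100830078125, -11.924839973449707), (23.45757484436035, 21.735734939575195), 0.20834344625473022)
base 1020 [ 0.47301424 -0.00231254  0.01381408] ((507.0860290527344, -26.33991241455078), (327.3449401855469, 168.7069091796875), 2.2909326553344727)
176 204 102 316 (350, 420, 3) (610, 305, 3)
```

View pics/crop1.png

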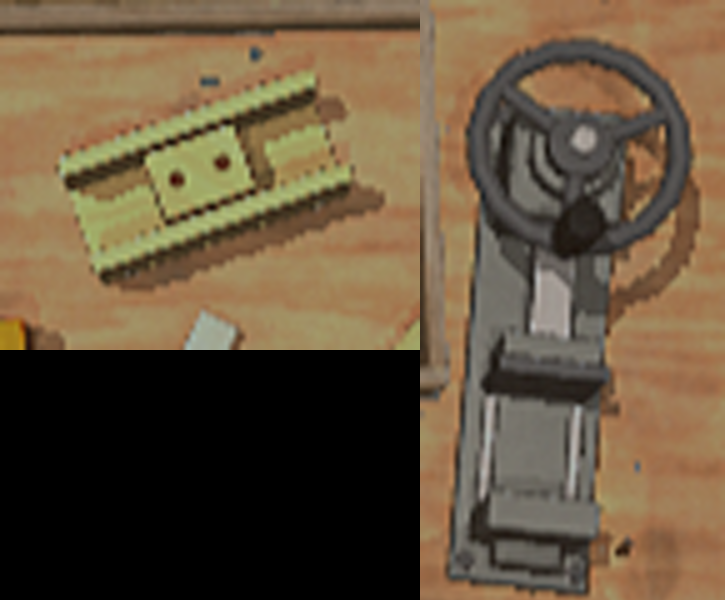

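In the left crop, the blank's top corners are at (147,152), (238,126), (256,192) and (166,220), with dots at (177,179) and (222,162). In the right crop the wheel hub is at (585,138) and the handle at (577,222), pointing at the jaws. The base's end corners are at (450,578) and (588,592).

```bash
cat >> h.py <<'E'
def ray(P,uv,z):
    K,R,t=[np.array(P[k]) for k in("K","R","t")]; uv=np.atleast_2d(uv).astype(float)
    d=np.c_[(uv-K[[0,1],[2,2]])/K[0,0],np.ones(len(uv))]@R; C=-R.T@t
    return (C+d*((z-C[2])/d[:,2])[:,None])[:,:2]*1000
def circ(p):
    A=np.c_[2*p,np.ones(len(p))]; s=np.linalg.lstsq(A,(p**2).sum(1),rcond=None)[0]
    return s[:2],np.sqrt(s[2]+s[:2]@s[:2])
E
python3 - <<'E'
from h import *
P=bot.camera_params("top")
a=np.array([[147,152],[238,126],[256,192],[166,220],[177,179],[222,162]])/5+[204,176]-.4
w=ray(P,a,.078); print("blank",w.round(1), w[:4].mean(0),w[4:].mean(0)); d=w[5]-w[4]; print("dots ang",np.degrees(np.arctan2(d[1],d[0])), [np.hypot(*(w[i]-w[i-1])) for i in range(4)])
b=np.array([[62,165],[315,75],[352,180],[103,278]])/5+[204,176]-.4
w=ray(P,b,.08); print("trough",w.round(1),w.mean(0)); d=w[1]-w[0];print(np.degrees(np.arctan2(d[1],d[0])))
Z=np.load("top.npz"); X=Z["X"];im=Z["im"].astype(int); z=X[...,2]
v,u=np.mgrid[:384,:512]; m=(u>316)&(u<377)&(v>102)&(v<160)&(z>.098)&(z<.12)
# rim: pixel rays to z=.112, outer contour
c=max(cv2.findContours(m.astype(np.uint8),0,1)[0],key=len)[:,0]; p=ray(P,c,.112)
for _ in range(5):
    o,r=circ(p); e=abs(np.hypot(*(p-o).T)-r); p=p[e<3]
print("wheel",o,r,len(p))
c=np.array([[450,578],[588,592],[466,380],[608,410]])-[420,0]; w=ray(P,c/5+[316,102]-.4,.014); print("base",w.round(1)); 
m=(u>316)&(u<377)&(v>165)&(v<225)&(z>.078)&(z<.095)
n,l,s,ce=cv2.connectedComponentsWithStats(m.astype(np.uint8))
for i in range(1,n):
    if s[i,4]>40:
        q=ray(P,np.argwhere(l==i)[:,::-1],.085).astype(np.float32); print("jaw",s[i,4],cv2.minAreaRect(q),np.median(z[l==i]))
m=(u>316)&(u<377)&(v>110)&(v<165)&(z>.15)&(z<.175)
q=ray(P,np.argwhere(m)[:,::-1],.162); print("handle",q.mean(0),cv2.minAreaRect(q.astype(np.float32)))
E
```

```text
blank [[381.  310.8]
 [397.3 258.1]
 [358.7 246.9]
 [341.4 298.8]
 [365.5 292.9]
 [375.9 267. ]] [369.59026835 278.62960152] [370.68104289 279.96794082]
dots ang -68.08202105339069 [np.float64(44.05773856629733), np.float64(55.14298623926654), np.float64(40.16294664163238), np.float64(54.62724085866957)]
trough [[372.2 359.8]
 [428.  213.6]
 [366.4 191.4]
 [307.  334.1]] [368.39533938 274.71963195]
-69.11884349068376
wheel [606.47079024 -19.96740905] 54.2675000230004 35
base [[361.   43.6]
 [354.  -40. ]
 [484.1  32.6]
 [466.8 -54.7]]
jaw 81 ((478.2239685058594, -7.29595947265625), (64.94776153564453, 11.966882705688477), 83.25321197509766) 0.08424899032651414
jaw 176 ((390.689208984375, 1.105712890625), (66.7600326538086, 23.0870361328125), 84.60011291503906) 0.08511118366331907
handle [545.88808848 -11.24359049] ((546.403564453125, -11.39995002746582), (21.782888412475586, 24.851171493530273), 45.838600158691406)
```

{"op": "step_arm", "data": {
  "targets": [
    [1, [0, 10, 48], [0, 0, 0]],
    [1, [70, 360, 120], [0, 0, 0]],
    [1, [70, 360, 120], [0, 0, 0]],
    [1, [70, 360, 120], [0, 0, 0]],
    [1, [70, 360, 120], [0, 0, 0]],
    [1, [70, 360, 120], [0, 0, 0]],
    [1, [70, 360, 120], [0, 0, 0]],
    [1, [70, 360, 120], [0, 0, 0]]
  ]
}}

```text
time: 0.9
ee_pos: [0.2779, -0.1597, 0.3488]
tcp_rot: [180.0, -0.0, 22.5]
wrist_force: [2.5, -0.8, 0.0]
opening: 0.0855
grasp_force: 0.0
```

{"op": "step_arm", "data": {
  "targets": [
    [1, [110, 130, 30], [0, 0, -0.15]],
    [1, [110, 130, 30], [0, 0, -0.3]],
    [1, [110, 130, 30], [0, 0, -0.45]],
    [1, [110, 130, 30], [0, 0, -0.48]],
    [1, [110, 130, 30], [0, 0, -0.48]],
    [1, [110, 130, 30], [0, 0, -0.48]]
  ]
}}

```text
time: 1.5
ee_pos: [0.3891, -0.0316, 0.3779]
tcp_rot: [-179.9, 0.1, -4.6]
wrist_force: [-0.7, -0.2, 0.5]
opening: 0.0855
grasp_force: 0.0
```

Run:
```python
from h import *
o=bot.get_obs(); print(o["time"],o["ee_pos"],o["tcp_rot"],o["q"])
P=bot.camera_params("wrist"); im,d,X=cloud("wrist"); np.savez("w1.npz",im=im,X=X,**P); save("w1.png",cv2.resize(im,(800,600)))
K,R,t=[np.array(P[k]) for k in "KRt"]; print("cam",-R.T@t,R[2])
```

```text
1.5 [ 0.38913531 -0.03162349  0.37794048] [-1.79926032e+02  7.48802143e-02 -4.62818839e+00] [-4.69991943e+00 -1.00950005e+01  1.26212740e+01  1.12791247e+02
  7.38740915e-02  1.79928269e+02]
cam [ 0.47008884 -0.03805604  0.52015001] [-0.31773677  0.02718824 -0.94778908]
```

View pics/w1.png

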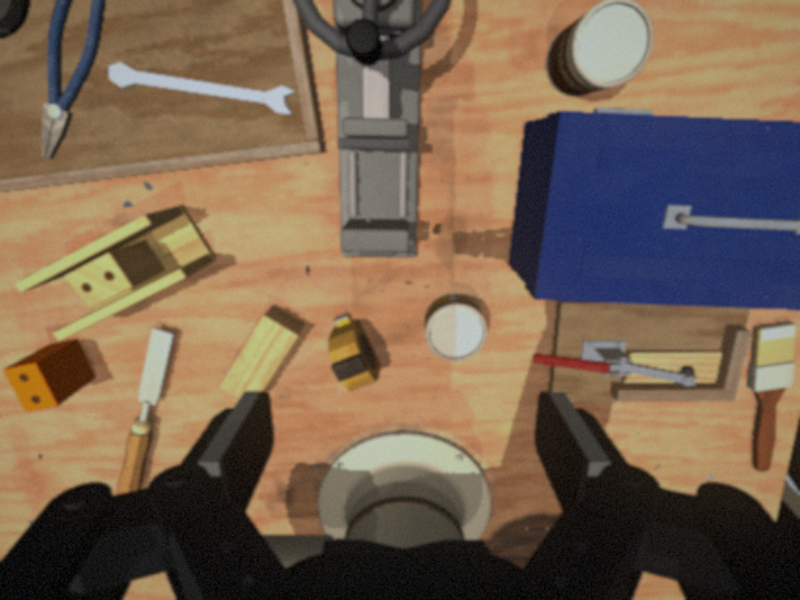

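The wrist view shows the fixed jaw top near (378,240), the moving jaw near (375,128), the rails at x≈353 and 403, and the handle at (363,40). The blank's dots are at (88,288) and (108,275). Now I refine the poses from this view.

Run:
```python
from h import *
Z=np.load("w1.npz"); im,X=Z["im"].astype(int),Z["X"]; z=X[...,2]; v,u=np.mgrid[:384,:512]
m=(u>205)&(u<280)&(v>65)&(v<170)&(z>.076)&(z<.095)
n,l,s,ce=cv2.connectedComponentsWithStats(m.astype(np.uint8))
for i in range(1,n):
    if s[i,4]>40:
        q=ray(Z,np.argwhere(l==i)[:,::-1],.0845).astype(np.float32); print("jaw",s[i],cv2.minAreaRect(q),np.median(z[l==i]))
m=(u>200)&(u<285)&(v>100)&(v<170)&(z>.007)&(z<.025)
q=ray(Z,np.argwhere(m)[:,::-1],.014).astype(np.float32); print("base",cv2.minAreaRect(q),q.min(0),q.max(0))
# rails: bright pixels at row 118..135
for r in(116,122,128,134):
    row=im[r,212:275].sum(1); print(r,212+np.argsort(row)[-8:], )
g=im.sum(2)
for r in (116,134):
    L=215+np.argmax(g[r,215:236]); Rr=245+np.argmax(g[r,245:268]); print(ray(Z,[[L,r],[Rr,r]],.024).round(1))
a=np.array([[88,288],[108,275]])*.64-.18; w=ray(Z,a,.078); print("dots",w,w.mean(0),np.degrees(np.arctan2(*(w[1]-w[0])[::-1])))
m=(z>.15)&(z<.175)&(u>215)&(u<250)&(v<60); q=ray(Z,np.argwhere(m)[:,::-1],.162); print("handle",q.mean(0),cv2.minAreaRect(q.astype(np.float32)))
```

```text
jaw [216  88  47   8 360] ((476.1790466308594, -10.770980834960938), (64.55341339111328, 9.25786018371582), 85.3888931274414) 0.08444157062096704
jaw [218 146  44  15 653] ((389.69287109375, -2.6449813842773438), (64.58753204345703, 21.0907039642334), 85.41102600097656) 0.08535405422528998
base ((409.63604736328125, -4.907016754150391), (83.45053100585938, 106.17607116699219), 84.86682891845703) [353.78848 -50.77114] [465.4129   40.53362]
116 [214 213 256 212 224 258 225 257]
122 [215 213 214 258 256 224 257 225]
128 [256 274 271 226 272 273 225 257]
134 [256 212 216 213 214 215 225 257]
[[441.2  19.6]
 [437.  -32.6]]
[[412.3  23. ]
 [408.  -30.2]]
dots [[362.52659841 289.83883648]
 [374.17065094 265.91845509]] [368.34862468 277.87864579] -64.0439345030945
handle [543.56130905 -15.34858012] ((543.39599609375, -15.08016300201416), (23.708879470825195, 23.804773330688477), 85.36869812011719)
```

{"op": "step_arm", "data": {
  "targets": [
    [1, [-35, 200, -40], [0, 0, 0.15]],
    [1, [-35, 200, -40], [0, 0, 0.3]],
    [1, [-35, 200, -40], [0, 0, 0.45]],
    [1, [-35, 200, -40], [0, 0, 0.6]],
    [1, [-35, 200, -40], [0, 0, 0.75]],
    [1, [-35, 200, -40], [0, 0, 0.9]],
    [1, [-35, 200, -40], [0, 0, 1.05]],
    [1, [-35, 200, -40], [0, 0, 1.2]]
  ]
}}

```text
time: 2.35
ee_pos: [0.3529, 0.166, 0.3385]
tcp_rot: [-179.9, 0.0, 64.1]
wrist_force: [-0.4, 0.5, -0.9]
opening: 0.0853
grasp_force: 0.0
```

{"op": "step_arm", "data": {
  "targets": [
    [1, [15, 110, -60], [0, 0, 0.15]],
    [1, [15, 110, -60], [0, 0, 0.3]],
    [1, [15, 110, -60], [0, 0, 0.45]],
    [1, [15, 110, -60], [0, 0, 0.6]],
    [1, [15, 110, -60], [0, 0, 0.75]],
    [1, [15, 110, -60], [0, 0, 0.9]],
    [1, [15, 110, -60], [0, 0, 1.05]],
    [1, [15, 110, -60], [0, 0, 1.2]]
  ]
}}

```text
time: 3.15
ee_pos: [0.3684, 0.2756, 0.2785]
tcp_rot: [-179.9, 0.0, 132.9]
wrist_force: [-0.4, -0.2, -0.2]
opening: 0.0854
grasp_force: 0.0
```

{"op": "step_arm", "data": {
  "targets": [
    [1, [0, 0, 0], [0, 0, 0.15]],
    [1, [0, 0, 0], [0, 0, 0.3]],
    [1, [0, 0, 0], [0, 0, 0.45]],
    [1, [0, 0, 0], [0, 0, 0.6]],
    [1, [0, 0, 0], [0, 0, 0.75]],
    [1, [0, 0, 0], [0, 0, 0.9]],
    [1, [0, 0, 0], [0, 0, 1.05]],
    [1, [0, 0, 0], [0, 0, 1.19]]
  ]
}}

```text
time: 3.95
ee_pos: [0.3684, 0.2755, 0.2785]
tcp_rot: [-179.9, 0.0, -159.0]
wrist_force: [0.1, 0.9, -0.0]
opening: 0.0855
grasp_force: 0.0
```

Run:
```python
from h import *
o=bot.get_obs(); print(o["time"],o["ee_pos"],o["tcp_rot"],o["q"])
P=bot.camera_params("wrist"); im,d,X=cloud("wrist"); np.savez("w2.npz",im=im,X=X,**P); save("w2.png",cv2.resize(im,(800,600)))
```

```text
3.95 [0.36840171 0.27553581 0.27853692] [-1.79922527e+02  2.58672061e-03 -1.58962139e+02] [ 3.68402474e+01 -5.92513547e+00  4.56822924e+00  1.00511973e+02
 -7.52494480e-02  1.58024008e+01]
```

View pics/w2.png

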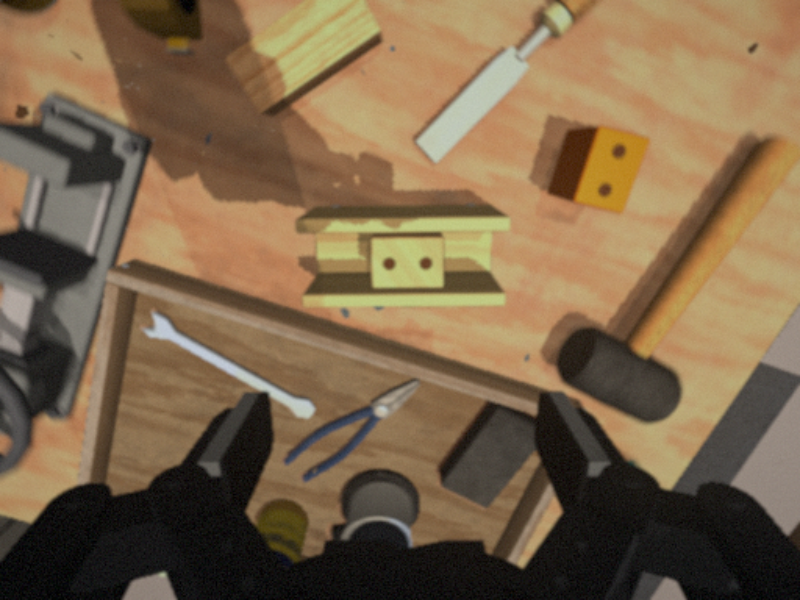

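The wrist view over the trough shows the blank's top at about (372–443, 236–288), with dots at (389,263) and (426,264). It is aligned with the image to about 1°.

Run:
```python
from h import *
Z=np.load("w2.npz")
a=np.array([[389,263],[426,264]])*.64-.18; w=ray(Z,a,.078); print("dots",w,w.mean(0),np.degrees(np.arctan2(*(w[1]-w[0])[::-1])))
a=np.array([[371,236],[443,236],[443,288],[371,288]])*.64-.18; w=ray(Z,a,.078); print(w,w.mean(0),[np.hypot(*(w[i]-w[i-1])) for i in range(4)])
```

```text
dots [[373.36821044 265.78914152]
 [363.91632198 292.4981053 ]] [368.64226621 279.14362341] 109.48808245890807
[[358.74759165 245.90861383]
 [339.31644521 296.34131572]
 [376.9559828  312.02461564]
 [397.13138449 259.68877998]] [368.03785104 278.49083129] [np.float64(40.7824537251371), np.float64(54.04652506738047), np.float64(40.776226977493614), np.float64(56.089985979512505)]
```

{"op": "step_arm", "data": {
  "targets": [
    [1, [0, 3, -40], [0, 0, 0]],
    [1, [0, 3, -80], [0, 0, 0]],
    [1, [0, 3, -120], [0, 0, 0]],
    [1, [0, 3, -160], [0, 0, 0]],
    [1, [0, 3, -190], [0, 0, 0]],
    [1, [0, 3, -215], [0, 0, 0]],
    [1, [0, 3, -235], [0, 0, 0]],
    [1, [0, 3, -244], [0, 0, 0]]
  ]
}}

```text
time: 4.8
ee_pos: [0.3676, 0.2784, 0.0326]
tcp_rot: [-179.9, -0.1, -159.4]
wrist_force: [0.4, 0.1, 1.3]
opening: 0.0853
grasp_force: 0.0
```

{"op": "step_arm", "data": {
  "targets": [
    [0.3, [0, 0, 0], [0, 0, 0]],
    [0.3, [0, 0, 0], [0, 0, 0]],
    [0.3, [0, 0, 0], [0, 0, 0]],
    [0.3, [0, 0, 0], [0, 0, 0]],
    [0.3, [0, 0, 0], [0, 0, 0]],
    [0.3, [0, 0, 0], [0, 0, 0]]
  ],
  "force": 40
}}

```text
time: 5.4
ee_pos: [0.3689, 0.2804, 0.0358]
tcp_rot: [-180.0, 0.1, -159.2]
wrist_force: [1.1, -1.6, 6.5]
opening: 0.0557
grasp_force: 43.5
```

{"op": "step_arm", "data": {
  "targets": [
    [0.3, [0, 0, 15], [0, 0, 0]],
    [0.3, [0, 0, 40], [0, 0, 0]],
    [0.3, [0, 0, 80], [0, 0, 0]],
    [0.3, [0, 0, 110], [0, 0, 0]],
    [0.3, [0, -20, 110], [0, 0, 0]],
    [0.3, [0, -60, 110], [0, 0, 0]],
    [0.3, [0, -105, 110], [0, 0, 0]],
    [0.3, [0, -140, 110], [0, 0, 0]]
  ]
}}

```text
time: 6.2
ee_pos: [0.3678, 0.1385, 0.1447]
tcp_rot: [-179.9, 0.0, -159.1]
wrist_force: [0.8, 0.3, 0.2]
opening: 0.0559
grasp_force: 43.0
```

{"op": "step_arm", "data": {
  "targets": [
    [0.3, [0, -20, 0], [0, 0, 0]],
    [0.3, [0, -25, -20], [0, 0, 0]],
    [0.3, [0, -25, -50], [0, 0, 0]],
    [0.3, [0, -25, -80], [0, 0, 0]],
    [0.3, [0, -25, -100], [0, 0, 0]],
    [0.3, [0, -25, -110], [0, 0, 0]],
    [0.3, [0, -25, -114], [0, 0, 0]],
    [0.3, [0, -25, -114], [0, 0, 0]]
  ]
}}

```text
time: 7.0
ee_pos: [0.3684, 0.1151, 0.0309]
tcp_rot: [-179.9, 0.0, -159.1]
wrist_force: [0.4, 0.2, -0.1]
opening: 0.0557
grasp_force: 43.0
```

{"op": "step_arm", "data": {
  "targets": [
    [0.3, [0, 0, -1], [0, 0, 0]],
    [0.3, [0, 0, -2], [0, 0, 0]],
    [0.3, [0, 0, -2], [0, 0, 0]]
  ]
}}

```text
time: 7.3
ee_pos: [0.3685, 0.1152, 0.029]
tcp_rot: [-179.9, 0.0, -159.2]
wrist_force: [0.7, 1.5, -1.1]
opening: 0.0557
grasp_force: 43.0
```

{"op": "step_arm", "data": {
  "targets": [
    [0.3, [0, 0, -1], [0, 0, 0]],
    [0.3, [0, 0, -2], [0, 0, 0]],
    [0.3, [0, 0, -3], [0, 0, 0]],
    [0.3, [0, 0, -3], [0, 0, 0]]
  ]
}}

```text
time: 7.7
ee_pos: [0.3685, 0.1151, 0.0277]
tcp_rot: [-179.9, 0.1, -159.2]
wrist_force: [-8.9, -2.9, 22.4]
opening: 0.0557
grasp_force: 45.2
```

{"op": "step_arm", "data": {
  "targets": [
    [1, [0, 0, 2], [0, 0, 0]],
    [1, [0, 0, 2], [0, 0, 0]],
    [1, [0, 0, 2], [0, 0, 0]],
    [1, [0, 0, 2], [0, 0, 0]],
    [1, [0, 0, 20], [0, 0, 0]],
    [1, [0, 0, 50], [0, 0, 0]],
    [1, [0, 0, 90], [0, 0, 0]],
    [1, [0, 0, 130], [0, 0, 0]]
  ]
}}

```text
time: 8.5
ee_pos: [0.3677, 0.1149, 0.1564]
tcp_rot: [-179.9, -0.1, -159.2]
wrist_force: [0.4, -1.0, 0.6]
opening: 0.085
grasp_force: 0.0
```

{"op": "step_arm", "data": {
  "targets": [
    [1, [0, 0, 40], [0, 0, -0.15]],
    [1, [0, 0, 60], [0, 0, -0.3]],
    [1, [0, 0, 60], [0, 0, -0.45]],
    [1, [0, 0, 60], [0, 0, -0.6]],
    [1, [0, 0, 60], [0, 0, -0.75]],
    [1, [0, 0, 60], [0, 0, -0.9]],
    [1, [0, 0, 60], [0, 0, -1.05]],
    [1, [0, 0, 60], [0, 0, -1.2]]
  ]
}}

```text
time: 9.3
ee_pos: [0.3682, 0.115, 0.2152]
tcp_rot: [-179.9, -0.0, 131.7]
wrist_force: [0.9, 0.5, -0.6]
opening: 0.0857
grasp_force: 0.0
```

{"op": "step_arm", "data": {
  "targets": [
    [1, [0, 0, 0], [0, 0, -0.15]],
    [1, [0, 0, 0], [0, 0, -0.3]],
    [1, [0, 0, 0], [0, 0, -0.37]],
    [1, [0, 0, 0], [0, 0, -0.37]]
  ]
}}

```text
time: 9.7
ee_pos: [0.3682, 0.115, 0.2153]
tcp_rot: [-179.9, -0.0, 110.8]
wrist_force: [-0.3, -0.0, 0.2]
opening: 0.0855
grasp_force: 0.0
```

Run:
```python
from h import *
o=bot.get_obs(); print(o["time"],o["ee_pos"],o["tcp_rot"],o["q"])
P=bot.camera_params("wrist"); im,d,X=cloud("wrist"); np.savez("w3.npz",im=im,X=X,**P); save("w3.png",cv2.resize(im,(800,600)))
```

```text
9.7 [0.36816873 0.11502935 0.21526726] [-1.79911363e+02 -1.16578037e-03  1.10843896e+02] [ 1.73538366e+01 -1.75721364e+01 -1.22495751e+01  9.54111046e+01
 -4.23217236e-03  8.65099430e+01]
```

View pics/w3.png

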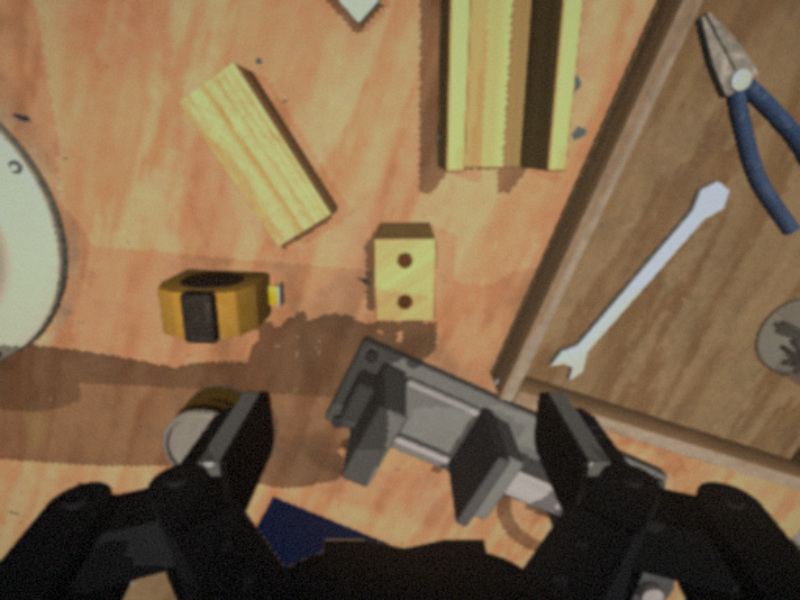

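The blank stands upright on the bench, its dots at (404,260) and (404,301), squarely between the fingers.

Run:
```python
from h import *
Z=np.load("w3.npz")
a=np.array([[404,260],[404,301]])*.64-.18; w=ray(Z,a,.070); print("dots",w,w.mean(0),np.degrees(np.arctan2(*(w[1]-w[0])[::-1])))
```

```text
dots [[362.54137787 128.57990328]
 [372.39790827 102.729001  ]] [367.46964307 115.65445214] -69.1289611145651
```

{"op": "step_arm", "data": {
  "targets": [
    [1, [0, 0, -40], [0, 0, 0]],
    [1, [0, 0, -80], [0, 0, 0]],
    [1, [0, 0, -115], [0, 0, 0]],
    [1, [0, 0, -145], [0, 0, 0]],
    [1, [0, 0, -165], [0, 0, 0]],
    [1, [0, 0, -177], [0, 0, 0]],
    [1, [0, 0, -181], [0, 0, 0]],
    [1, [0, 0, -181], [0, 0, 0]]
  ]
}}

```text
time: 10.55
ee_pos: [0.3683, 0.1151, 0.0348]
tcp_rot: [-179.9, 0.0, 110.9]
wrist_force: [-1.5, -0.2, 0.3]
opening: 0.0856
grasp_force: 0.0
```

{"op": "step_arm", "data": {
  "targets": [
    [0.2, [0, 0, 0], [0, 0, 0]],
    [0.2, [0, 0, 0], [0, 0, 0]],
    [0.2, [0, 0, 0], [0, 0, 0]],
    [0.2, [0, 0, 0], [0, 0, 0]],
    [0.2, [0, 0, 0], [0, 0, 0]],
    [0.2, [0, 0, 0], [0, 0, 0]],
    [0.2, [0, 0, 0], [0, 0, 0]]
  ]
}}

```text
time: 11.25
ee_pos: [0.3686, 0.1152, 0.0352]
tcp_rot: [180.0, 0.0, 110.9]
wrist_force: [-0.6, -1.0, 5.7]
opening: 0.0395
grasp_force: 40.9
```

{"op": "step_arm", "data": {
  "targets": [
    [0.2, [0, 0, 15], [0, 0, 0]],
    [0.2, [0, 0, 45], [0, 0, 0]],
    [0.2, [0, 0, 90], [0, 0, 0.1]],
    [0.2, [0, 0, 135], [0, 0, 0.25]],
    [0.2, [0, 0, 180], [0, 0, 0.4]],
    [0.2, [20, -20, 210], [0, 0, 0.55]],
    [0.2, [45, -45, 235], [0, 0, 0.7]],
    [0.2, [75, -75, 235], [0, 0, 0.85]]
  ]
}}

```text
time: 12.05
ee_pos: [0.4435, 0.0408, 0.2731]
tcp_rot: [179.9, 0.3, 159.6]
wrist_force: [0.3, 1.2, -1.2]
opening: 0.0395
grasp_force: 40.8
```

{"op": "step_arm", "data": {
  "targets": [
    [0.2, [25, -25, 0], [0, 0, 0.13]],
    [0.2, [45, -45, 0], [0, 0, 0.26]],
    [0.2, [50, -48, 0], [0, 0, 0.27]],
    [0.2, [50, -48, 0], [0, 0, 0.27]],
    [0.2, [50, -48, 0], [0, 0, 0.27]]
  ]
}}

```text
time: 12.55
ee_pos: [0.4915, -0.0062, 0.2695]
tcp_rot: [-179.9, -0.0, 174.6]
wrist_force: [0.4, 0.1, -0.2]
opening: 0.0391
grasp_force: 40.8
```

Run:
```python
from h import *
o=bot.get_obs(); print(o["time"],o["ee_pos"],o["tcp_rot"],o["q"],o["opening"])
P=bot.camera_params("wrist"); im,d,X=cloud("wrist"); np.savez("w4.npz",im=im,X=X,**P); save("w4.png",cv2.resize(im,(800,600)))
```

```text
12.55 [ 0.49154812 -0.00621927  0.26948545] [-1.79945899e+02 -3.40646690e-02  1.74555370e+02] [-6.95269223e-01 -1.96395706e+00  7.27565381e+00  9.92780380e+01
 -5.10946962e-02  4.74936199e+00] 0.03910811817846406
```

View pics/w4.png

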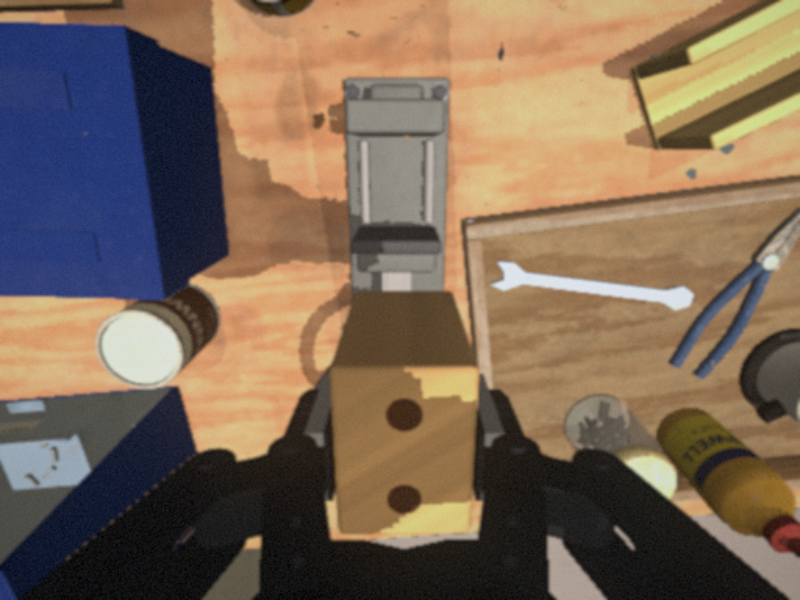

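The wrist view shows the held blank with dots at (404,414) and (404,499). The clamp ahead is in line: rails at x≈365 and 429, fixed jaw face edge near row 133, moving jaw near rows 227–252.

Run:
```python
from h import *
Z=np.load("w4.npz"); im,X=Z["im"],Z["X"]; z=X[...,2]; v,u=np.mgrid[:384,:512]; g=im.astype(int).sum(2)
a=np.array([[404,414],[404,499]])*.64-.18; w=ray(Z,a,.3045); print("dots",w,w.mean(0),np.degrees(np.arctan2(*(w[1]-w[0])[::-1])))
for lo,hi in((45,90),(140,180)):
    m=(u>215)&(u<292)&(v>lo)&(v<hi)&(z>.076)&(z<.095)
    n,l,s,ce=cv2.connectedComponentsWithStats(m.astype(np.uint8)); i=1+s[1:,4].argmax()
    q=ray(Z,np.argwhere(l==i)[:,::-1],.0845).astype(np.float32); print("jaw",s[i],cv2.minAreaRect(q),np.median(z[l==i]))
L=[];Rr=[]
for r in range(94,140,4):
    def cen(a,b):
        x=np.arange(a,b); k=g[r,a:b].astype(float); k=np.clip(k-np.median(k)-40,0,None); return (x*k).sum()/max(k.sum(),1)
    L.append([cen(228,240),r]); Rr.append([cen(266,284),r])
L=ray(Z,L,.024);Rr=ray(Z,Rr,.024); M=(L+Rr)/2; print(L[::4].round(1),Rr[::4].round(1)); 
p=np.polyfit(M[:,0],M[:,1],1); print("mid at 438",np.polyval(p,438),"ang",[np.degrees(np.arctan(np.polyfit(k[:,0],k[:,1],1)[0])) for k in(L,Rr,M)])
c=np.array([[345,80],[449,80]])*.64-.18; print("base end",ray(Z,c,.014))
q=ray(Z,np.array([[347,133],[443,133]])*.64-.18,.085); print("jawedge",q)
```

```text
dots [[476.47233735  -4.3102398 ]
 [504.47636672  -6.96432421]] [490.47435203  -5.637282  ] -5.414041105735937
jaw [ 221   63   64   23 1442] ((388.80560302734375, -1.9710845947265625), (65.2832260131836, 21.099037170410156), 84.57496643066406) 0.08557807612740201
jaw [225 152  58  11 575] ((475.2220153808594, -9.766670227050781), (64.50872039794922, 11.419721603393555), 84.58302307128906) 0.08448611901272955
[[405.7 -29.7]
 [424.8 -31.4]
 [444.7 -33.3]] [[410.7  22.9]
 [429.8  21.1]
 [449.6  19.3]]
mid at 438 -6.152244076631092 ang [np.float64(-5.398911318520722), np.float64(-5.328976639609052), np.float64(-5.364027601118122)]
base end [[354.5557513  -39.30905345]
 [362.28155789  41.99536458]]
jawedge [[396.22752847 -34.93079585]
 [402.28543932  28.8582515 ]]
```

{"op": "step_arm", "data": {
  "targets": [
    [0.2, [-30, 0, 0], [0, 0, 0]],
    [0.2, [-54, 0, 0], [0, 0, 0]],
    [0.2, [-54, 0, -35], [0, 0, 0]],
    [0.2, [-54, 0, -75], [0, 0, 0]],
    [0.2, [-54, 0, -110], [0, 0, 0]],
    [0.2, [-54, 0, -125], [0, 0, 0]],
    [0.2, [-54, 0, -130], [0, 0, 0]],
    [0.2, [-54, 0, -130], [0, 0, 0]]
  ]
}}

```text
time: 13.4
ee_pos: [0.4382, -0.0065, 0.1404]
tcp_rot: [-179.9, 0.0, 174.7]
wrist_force: [-0.0, -0.2, -1.0]
opening: 0.0396
grasp_force: 40.7
```

{"op": "step_arm", "data": {
  "targets": [
    [0.2, [0, 0, -15], [0, 0, 0]],
    [0.2, [0, 0, -30], [0, 0, 0]],
    [0.2, [0, 0, -45], [0, 0, 0]],
    [0.2, [0, 0, -60], [0, 0, 0]],
    [0.2, [0, 0, -70], [0, 0, 0]],
    [0.2, [0, 0, -75], [0, 0, 0]],
    [0.2, [0, 0, -75], [0, 0, 0]]
  ]
}}

```text
time: 14.1
ee_pos: [0.4377, -0.0068, 0.0638]
tcp_rot: [-179.9, -0.1, 174.7]
wrist_force: [-0.6, -0.0, -1.2]
opening: 0.0394
grasp_force: 40.7
```

{"op": "step_arm", "data": {
  "targets": [
    [0.2, [0, 0, -4], [0, 0, 0]],
    [0.2, [0, 0, -8], [0, 0, 0]],
    [0.2, [0, 0, -11], [0, 0, 0]],
    [0.2, [0, 0, -11], [0, 0, 0]]
  ]
}}

```text
time: 14.5
ee_pos: [0.4379, -0.0067, 0.0532]
tcp_rot: [-179.9, -0.0, 174.7]
wrist_force: [-0.3, 0.1, -0.5]
opening: 0.0392
grasp_force: 40.7
```

{"op": "step_arm", "data": {
  "targets": [
    [0.2, [0, 0, -2], [0, 0, 0]],
    [0.2, [0, 0, -3], [0, 0, 0]],
    [0.2, [0, 0, -4], [0, 0, 0]],
    [0.2, [0, 0, -4], [0, 0, 0]]
  ]
}}

```text
time: 14.9
ee_pos: [0.4381, -0.0067, 0.0494]
tcp_rot: [-179.9, -0.0, 174.7]
wrist_force: [-0.2, -0.1, -1.6]
opening: 0.0395
grasp_force: 40.7
```

{"op": "step_arm", "data": {
  "targets": [
    [0.2, [0, 0, -1], [0, 0, 0]],
    [0.2, [0, 0, -2], [0, 0, 0]],
    [0.2, [0, 0, -2], [0, 0, 0]]
  ]
}}

```text
time: 15.2
ee_pos: [0.4382, -0.0068, 0.0492]
tcp_rot: [-179.9, 0.1, 174.7]
wrist_force: [-7.5, -1.0, 15.0]
opening: 0.0391
grasp_force: 42.7
```

Contact with the nest floor. I release, retreat and look.

{"op": "step_arm", "data": {
  "targets": [
    [1, [0, 0, 1], [0, 0, 0]],
    [1, [0, 0, 1], [0, 0, 0]],
    [1, [0, 0, 1], [0, 0, 0]],
    [1, [0, 0, 1], [0, 0, 0]],
    [1, [0, 0, 1], [0, 0, 0]],
    [1, [0, 0, 20], [0, 0, 0]],
    [1, [0, 0, 50], [0, 0, 0]],
    [1, [0, 0, 90], [0, 0, 0]]
  ]
}}

```text
time: 16.0
ee_pos: [0.4371, -0.0067, 0.1371]
tcp_rot: [-179.9, -0.2, 174.7]
wrist_force: [1.6, 0.6, -0.3]
opening: 0.0854
grasp_force: 0.0
```

{"op": "step_arm", "data": {
  "targets": [
    [1, [0, 0, 45], [0, 0, 0]],
    [1, [0, 0, 85], [0, 0, 0]],
    [1, [20, 0, 105], [0, 0, 0]],
    [1, [50, -5, 105], [0, 0, 0]],
    [1, [80, -8, 105], [0, 0, 0]],
    [1, [80, -8, 105], [0, 0, 0]],
    [1, [80, -8, 105], [0, 0, 0]]
  ]
}}

```text
time: 16.7
ee_pos: [0.5181, -0.0148, 0.2417]
tcp_rot: [-179.9, -0.1, 174.7]
wrist_force: [1.4, -0.8, -0.4]
opening: 0.0853
grasp_force: 0.0
```

Run:
```python
from h import *
o=bot.get_obs(); print(o["time"],o["ee_pos"],o["tcp_rot"],o["q"])
P=bot.camera_params("wrist"); im,d,X=cloud("wrist"); np.savez("w5.npz",im=im,X=X,**P); save("w5.png",cv2.resize(im,(800,600)))
```

```text
16.7 [ 0.51812323 -0.01479918  0.24173789] [-1.79928065e+02 -1.02741133e-01  1.74650568e+02] [-1.60032339e+00  9.69262668e-01  7.06609201e+00  9.62040542e+01
 -6.50628068e-02  3.74910545e+00]
```

View pics/w5.png

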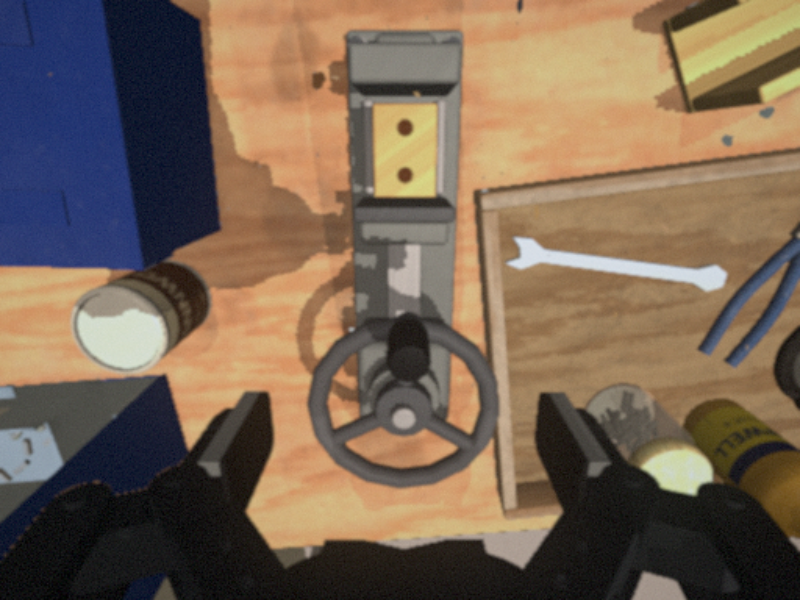

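The blank stands centred in the nest, dots at (404,127) and (404,175), with small gaps to both rails and both jaws. The wheel hub is at (403,417) and the handle top near (408,358), pointing at the jaws.

Run:
```python
from h import *
Z=np.load("w5.npz"); im,X=Z["im"],Z["X"]; z=X[...,2]; v,u=np.mgrid[:384,:512]
a=np.array([[404,127],[404,175]])*.64-.18; w=ray(Z,a,.084); print("dots",w,w.mean(0),np.degrees(np.arctan2(*(w[1]-w[0])[::-1])))
m=(u>190)&(u<325)&(v>200)&(v<315)&(z>.095)&(z<.12)
n,l,s,ce=cv2.connectedComponentsWithStats(m.astype(np.uint8)); i=1+s[1:,4].argmax()
c=max(cv2.findContours((l==i).astype(np.uint8),0,1)[0],key=len)[:,0]
for h in(.105,.112):
    p=ray(Z,c,h)
    for _ in range(8):
        o,r=circ(p); e=abs(np.hypot(*(p-o).T)-r); p=p[e<2.5]
    print("wheel",h,o,r,len(p))
m=(u>235)&(u<285)&(v>195)&(v<250)&(z>.152)&(z<.175)
q=ray(Z,np.argwhere(m)[:,::-1],.162); print("handle",m.sum(),q.mean(0),cv2.minAreaRect(q.astype(np.float32)),X[m].mean(0))
print("hub z",z[int(417*.64),int(403*.64)])
```

```text
dots [[423.5271131   -5.55314555]
 [451.69284104  -8.17588906]] [437.60997707  -6.86451731] -5.319942117240259
wheel 0.105 [605.46788725 -22.59569687] 66.60886652729917 329
wheel 0.112 [601.21328526 -22.19466049] 64.93907130618696 329
handle 654 [541.94729872 -14.09080604] ((542.3916625976562, -14.391031265258789), (23.34366226196289, 25.637651443481445), 84.69501495361328) [ 0.54259962 -0.0141373   0.16054648]
hub z 0.12141552643727313
```

{"op": "step_arm", "data": {
  "targets": [
    [1, [15, 0, 0], [0, 0, 0]],
    [1, [27, 0, -20], [0, 0, 0]],
    [1, [27, 0, -50], [0, 0, 0]],
    [1, [27, 0, -80], [0, 0, 0]],
    [1, [27, 0, -100], [0, 0, 0]],
    [1, [27, 0, -113], [0, 0, 0]],
    [1, [27, 0, -118], [0, 0, 0]],
    [1, [27, 0, -118], [0, 0, 0]]
  ]
}}

```text
time: 17.55
ee_pos: [0.5449, -0.0147, 0.1248]
tcp_rot: [-179.9, 0.0, 174.7]
wrist_force: [-0.3, 0.1, 0.4]
opening: 0.0851
grasp_force: 0.0
```

{"op": "step_arm", "data": {
  "targets": [
    [0.15, [0, 0, 0], [0, 0, 0]],
    [0.15, [0, 0, 0], [0, 0, 0]],
    [0.15, [0, 0, 0], [0, 0, 0]],
    [0.15, [0, 0, 0], [0, 0, 0]],
    [0.15, [0, 0, 0], [0, 0, 0]],
    [0.15, [0, 0, 0], [0, 0, 0]],
    [0.15, [0, 0, 0], [0, 0, 0]],
    [0.15, [0, 0, 0], [0, 0, 0]]
  ],
  "force": 30
}}

```text
time: 18.35
ee_pos: [0.5453, -0.0148, 0.1249]
tcp_rot: [-179.9, 0.0, 174.7]
wrist_force: [-0.7, 0.4, 6.4]
opening: 0.0241
grasp_force: 29.6
```

Run:
```python
from h import *
o=bot.get_obs(); p=o["ee_pos"]*1000; print(o["time"],p,o["wrist_force"],o["opening"],o["q"])
c=np.array([606.,-22.7]); h=p[:2]
a0=np.arctan2(h[1]+22.7,h[0]-606); print("a0",np.degrees(a0),np.hypot(*(h-c)), "angle",np.radians(174.65)-a0)
c=h-60*np.array([np.cos(a0),np.sin(a0)])
for k in range(0,26):
    a=a0-np.radians(15*k); print(15*k,(c+60*np.array([np.cos(a),np.sin(a)])-h).round(1))
```

```text
18.35 [545.28552584 -14.77249629 124.94761425] [-0.66336566  0.39872976  6.42201629] 0.024053310056967796 [-1.51791560e+00  3.51569787e+00 -3.22695740e+00  8.32207905e+01
 -6.49266508e-02  3.82657685e+00]
a0 172.56096062906406 61.22983494286676 angle 0.03646061522662336
0 [0. 0.]
15 [ 4.  15.1]
30 [11.9 28.7]
45 [22.9 39.8]
60 [36.5 47.6]
75 [51.6 51.7]
90 [67.3 51.7]
105 [82.4 47.7]
120 [96.  39.9]
135 [107.1  28.8]
150 [114.9  15.3]
165 [1.19e+02 1.00e-01]
180 [119.  -15.5]
195 [115.  -30.7]
210 [107.1 -44.2]
225 [ 96.1 -55.3]
240 [ 82.5 -63.2]
255 [ 67.4 -67.2]
270 [ 51.7 -67.3]
285 [ 36.6 -63.2]
300 [ 23.  -55.4]
315 [ 11.9 -44.3]
330 [  4.1 -30.8]
345 [  0.  -15.7]
360 [ 0. -0.]
375 [ 4.  15.1]
```

{"op": "step_arm", "data": {
  "targets": [
    [0.15, [1, 7.7, 0], [0, 0, 0]],
    [0.15, [4, 15.1, 0], [0, 0, 0]],
    [0.15, [7.5, 22, 0], [0, 0, 0]],
    [0.15, [11.9, 28.7, 0], [0, 0, 0]]
  ]
}}

```text
time: 18.75
ee_pos: [0.5576, 0.0141, 0.125]
tcp_rot: [-179.9, 0.1, 174.6]
wrist_force: [2.6, -4.8, 5.1]
opening: 0.0244
grasp_force: 29.7
```

{"op": "step_arm", "data": {
  "targets": [
    [0.15, [11, 11.1, 0], [0, 0, 0]],
    [0.15, [24.6, 18.9, 0], [0, 0, 0]],
    [0.15, [39.7, 23, 0], [0, 0, 0]],
    [0.15, [55.4, 23, 0], [0, 0, 0]],
    [0.15, [70.5, 19, 0], [0, 0, 0]],
    [0.15, [84.1, 11.2, 0], [0, 0, 0]],
    [0.15, [95.2, 0.1, 0], [0, 0, 0]],
    [0.15, [103, -13.4, 0], [0, 0, 0]]
  ]
}}

```text
time: 19.55
ee_pos: [0.6598, 0.0008, 0.1249]
tcp_rot: [-179.9, -0.1, 174.7]
wrist_force: [-11.0, -1.3, 12.0]
opening: 0.0243
grasp_force: 30.8
```

{"op": "step_arm", "data": {
  "targets": [
    [0.15, [3, -15.2, 0], [0, 0, 0]],
    [0.15, [3, -30.8, 0], [0, 0, 0]],
    [0.15, [-1, -46, 0], [0, 0, 0]],
    [0.15, [-8.6, -59.3, 0], [0, 0, 0]],
    [0.15, [-19.4, -70.2, 0], [0, 0, 0]],
    [0.15, [-32.8, -77.8, 0], [0, 0, 0]],
    [0.15, [-47.7, -81.8, 0], [0, 0, 0]],
    [0.15, [-63.2, -81.8, 0], [0, 0, 0]]
  ]
}}

```text
time: 20.35
ee_pos: [0.5974, -0.0828, 0.125]
tcp_rot: [-179.8, 0.1, 174.6]
wrist_force: [2.4, -3.6, 7.2]
opening: 0.0241
grasp_force: 30.6
```

{"op": "step_arm", "data": {
  "targets": [
    [0.15, [-15.1, 3.3, 0], [0, 0, 0]],
    [0.15, [-28.7, 11.1, 0], [0, 0, 0]],
    [0.15, [-39.8, 22.2, 0], [0, 0, 0]],
    [0.15, [-47.6, 35.7, 0], [0, 0, 0]],
    [0.15, [-51.7, 50.8, 0], [0, 0, 0]],
    [0.15, [-51.7, 66.5, 0], [0, 0, 0]],
    [0.15, [-50.9, 70.5, 0], [0, 0, 0]],
    [0.15, [-50, 74.5, 0], [0, 0, 0]]
  ]
}}

```text
time: 21.15
ee_pos: [0.5472, -0.0059, 0.1249]
tcp_rot: [-179.9, 0.0, 174.7]
wrist_force: [-0.1, -2.8, 8.5]
opening: 0.0241
grasp_force: 30.7
```

{"op": "step_arm", "data": {
  "targets": [
    [0.15, [1, 3.5, 0], [0, 0, 0]],
    [0.15, [2, 7, 0], [0, 0, 0]],
    [0.15, [3, 9.5, 0], [0, 0, 0]],
    [0.15, [3.5, 11, 0], [0, 0, 0]],
    [0.15, [3.5, 11, 0], [0, 0, 0]]
  ]
}}

```text
time: 21.65
ee_pos: [0.551, 0.0036, 0.1249]
tcp_rot: [-179.8, 0.1, 174.6]
wrist_force: [-0.4, -7.5, 8.5]
opening: 0.0241
grasp_force: 30.8
```

{"op": "step_arm", "data": {
  "targets": [
    [0.15, [0.5, 1, 0], [0, 0, 0]],
    [0.15, [1, 2, 0], [0, 0, 0]],
    [0.15, [1, 2, 0], [0, 0, 0]],
    [0.15, [1, 2, 0], [0, 0, 0]]
  ]
}}

```text
time: 22.05
ee_pos: [0.5511, 0.0038, 0.1249]
tcp_rot: [-179.6, -0.0, 174.6]
wrist_force: [-4.4, -17.3, 10.4]
opening: 0.0244
grasp_force: 31.4
```

At the stop: the force rises while the position holds. I unload, let go and retreat.

{"op": "step_arm", "data": {
  "targets": [
    [0.15, [-0.9, -1.8, 0], [0, 0, 0]],
    [0.15, [-0.9, -1.8, 0], [0, 0, 0]],
    [1, [-0.9, -1.8, 0], [0, 0, 0]],
    [1, [-0.9, -1.8, 0], [0, 0, 0]],
    [1, [-0.9, -1.8, 0], [0, 0, 0]],
    [1, [-0.9, -1.8, 0], [0, 0, 0]],
    [1, [-0.9, -1.8, 20], [0, 0, 0]],
    [1, [-0.9, -1.8, 60], [0, 0, 0]]
  ]
}}

```text
time: 22.85
ee_pos: [0.5489, 0.0047, 0.1821]
tcp_rot: [-179.9, -0.3, 174.7]
wrist_force: [0.7, 1.2, 0.0]
opening: 0.0853
grasp_force: 0.0
```

{"op": "step_arm", "data": {
  "targets": [
    [1, [0, 0, 40], [0, 0, 0]],
    [1, [-15, -10, 70], [0, 0, 0]],
    [1, [-30, -18, 75], [0, 0, 0]],
    [1, [-30, -18, 75], [0, 0, 0]],
    [1, [-30, -18, 75], [0, 0, 0]]
  ]
}}

```text
time: 23.35
ee_pos: [0.5206, -0.0134, 0.2591]
tcp_rot: [-179.9, -0.0, 174.6]
wrist_force: [1.1, -0.0, 0.2]
opening: 0.0854
grasp_force: 0.0
```

Run:
```python
from h import *
o=bot.get_obs(); print(o["time"],o["ee_pos"],o["tcp_rot"])
P=bot.camera_params("wrist"); im,d,X=cloud("wrist"); np.savez("w6.npz",im=im,X=X,**P); save("w6.png",cv2.resize(im,(800,600)))
```

```text
23.35 [ 0.52056954 -0.0134251   0.25905991] [-1.79946590e+02 -4.21500948e-03  1.74641093e+02]
```

View pics/w6.png

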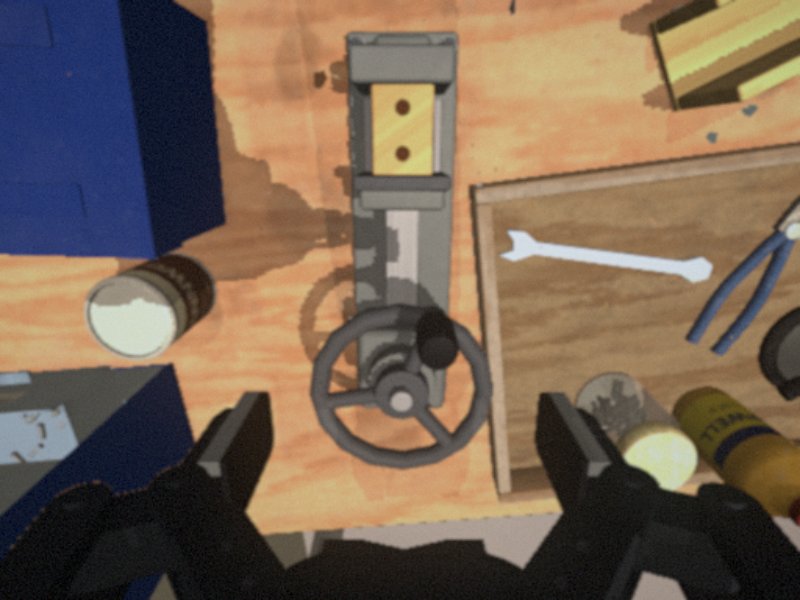

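The blank (dots at (402,107) and (402,154)) is now pressed flush between both jaws. The handle at (437,340) sits about 20° past the full turn, at the stop, and the gripper is clear.

```bash
python3 -c "
from workcell import bot
print(bot.job_done())"
```

```text
the job is handed in; nothing more can be done
None
```

The blank stands in the nest pressed against the fixed jaw, the handwheel is at its stop (about 6.64 rad by my estimate), and the job was handed in at about 23 s; no verdict came back.

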